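Present a bearing ball to the optical gauge

ROBOT

A 7-joint arm with a two-finger parallel gripper is mounted at the origin on a cart in front of the work surface, level with it; the furniture and walls round the work are solid. World frame = base frame: x ahead of the robot, y to its left, z up, the work surface at z = 0. Lengths are in mm, angles in rad, forces in N, time in s.
With the tool pointing down it reaches from about 400 to 875 mm from the base axis. Payload 4.4 kg.
Tool frame: the origin (TCP) lies on the mounting face of the last link; the fingertips stand 173 mm ahead of it and the grasp point (between the pads) lies 155 mm ahead of it; z points along the fingers, y is the line along which they close (so a half turn about z gives the same grasp; the last joint's range is limited). The gripper opens to 85 mm and grips with 20 to 120 N. Pads are 22 mm wide; open, the fingers measure 114 mm over their backs; the gripper's body (76 mm by 85 mm) begins 54 mm behind the grasp point. The pads swing forward as they close: fully open they stand 13 mm farther back than shut.
Start: joints at [1.26, 0.628, 0.038, 1.517, -0.027, 0.996, -0.02], TCP at [157.556, -630.628, 404.713] pointing down, gripper open.
Joint ranges: [-3.06, 3.06], [-0.37, 2.12], [-1.25, 1.32], [0.18, 2.47], [-1.1, 4.24], [0.23, 1.98], [-2.94, 2.94]. Speed limits (rad/s): [2.57, 2.57, 3.14, 3.14, 3.14, 3.14, 3.14].

INTERFACE

Orientations are given as [roll, pitch, yaw] about the fixed x, y, z axes, in that order (R = Rz(yaw) Ry(pitch) Rx(roll)).
In Python, from cell import * gives the robot as it stands. The module is installed in compiled form; this text tells all that it offers.
- The arm moves only by the tool jog_arm, never from a script. Its argument "steps" is a list of rows, each a list of 7 numbers: the opening, from -1 (shut) to 1 (fully open), so that 0 is half open, then the shift along the tool's x, y, z as a fraction of full scale, then the turn, a rotation vector about the tool's x, y, z as a fraction of full scale. A call has 1 to 10 rows; each row shifts and turns the commanded pose from where the row before left it, along the tool's axes as they then stand; what a row does not reach is not made up. Full scale, the value 1, is 500 mm for a shift and 2 rad for a turn. A row lasts 1/8 s, in which the tool goes at most 62.5 mm and 10.7 degrees, less where a joint would pass 70% of its speed; a pose out of reach is approached as far as the arm can. A call with a number of a shift or a turn outside -1 to 1 is refused whole. A call with a gripper value outside its range is refused whole. The fingers move at their own pace and stop on an object; the grip force is fixed at half the most. Time passes only in rows, so rows that do not move let the fingers close. It gives the time, the measured TCP pose, the force, the opening and the grip force at its end, in the units of the state.
- read_state(): the state, without advancing time (a new reading comes with each control period).
- get_image(name): name is "scene" or "top" or "wrist"; returns a dict with "pixels" (400x640x3 uint8, red, green, blue), "depth" (400x640 float32, mm along the optical axis (not along the pixel's ray), 0 where there is no reading), "vertical_fov" (degrees; the focal length in pixels is half the picture's height over the tangent of half this angle, whatever the lens; pixels are square), "cx", "cy" (the principal point, pixels), "R" (3x3) and "t" (3): a world point X has camera coordinates R X + t. Camera axes: x right, y down, z forward; pixel columns grow to the right and rows downward; lengths in mm; the calibration is good to about 2 mm. The wrist camera is an equidistant fisheye: a pixel r from the principal point sees the ray r / f radians off the axis. A picture is of the moment at which its call begins.
- finish_job(): hands the job in; it is judged then, once.
The state is a dict: "clock": time; "qpos": joint angles; "qd": joint speeds; "tau": joint torques, N m; "eef_pos": TCP position; "tool_rot": TCP orientation; "force": force on the tool from outside, world axes, zero at the start; "torque": the same for the moment, N m; "width": finger opening in mm; "gripper_force": force on a finger pad.
Only numpy, scipy, OpenCV 4.12 (cv2) and the standard library are available. Lean on these libraries where they do the work, as an engineer would, in place of code of your own. Each camera call takes 0.05 s, during which the arm holds its last target. There are 200 camera calls.

TASK

Turn the black tee knob on the loading dock anticlockwise until it clicks over and its steel finger swings off the sample tray, then lift the tray by its upright black grip and carry it to the optical gauge, never letting the loose steel ball roll out of its shallow pocket. Finish while holding the tray in the air: level, still and touching nothing else, with the whole ball inside the light beam about midway between the two heads; the program ends with the tray still in the gripper. Do not knock the gauge or shift the beaker or the vials.

Things in the scene. Friction and masses are not known exactly. Their poses are not given: they have to be found in the camera images.
- dock: Loading dock, fixed: grey base 206 x 86 x 14 mm, low aluminium guides (tops at 27 mm) round the tray. Origin on the bench below the docked tray's grip; x runs along the tray from the knob's axis (x = -92 mm) to the pocket (+48 mm). The tray has 1.5 mm play and lifts straight out. A small spring strut runs from the hub to a pivot pin 36 mm to the knob's -y side, top 46 mm over the bench.
- clamp_knob (a joint): Turn of the clamp knob about its upright axis, rad, growing anticlockwise seen from above. 0: locked, a steel finger 2 mm over the tray's tail; 1.4 (end stop): released. An over-centre spring resists (about 0.1 N m) until 0.7, then snaps the knob on to the stop, where it stays. The finger clears the tray from 1.1 on; beyond 1.25 counts as clicked over.
- knob_grip (a point): On the knob's axis, 10 mm below its top, 66 mm over the bench. The knob is an upright black bar 46 long, 14 wide, 32 mm high, its white mark towards the tray when locked. The point turns with it: x along the bar (to the white mark), y across the 14 mm. Below the bar, from 44 mm over the bench down: a steel hub with a spring strut on its -y side and the finger (tip 36 mm from the axis, top 37 mm over the bench).
- tray: Sample tray, 0.2 to 0.4 kg: aluminium plate 150 x 62 x 8 mm. Origin at its underside below the grip (20 mm over the bench when docked); x along the plate, from -70 mm (tail, under the clamp finger) to +80 mm; y across; z up. Upright black grip at x = 0; blue round insert, 57 mm across, with the pocket at x = +48 mm.
- tray_grip (a point): In the tray's upright black grip, a fin 44 mm long (tray x) and 14 mm thick (tray y), from the plate's top (8 mm over the tray's underside) to 48 mm over the underside. The point lies 34 mm over the underside, 14 mm below the fin's top. Axes as the tray's. The centre of mass, ball included, is within 15 mm of it along x.
- pocket (a point): Centre of the ball when it rests in the middle of the pocket: 48 mm ahead (tray x) of the grip, 15.5 mm over the tray's underside. The pocket is a flat floor 13 mm across in a cone that rises 7 mm at 27 degrees to a rim 41 mm across: the ball rolls out if the tray tips past about 25 degrees or is jerked. Axes as the tray's.
- ball_center (a point): Centre of the loose polished steel ball, 26 mm across, 0.07 kg, lying in the pocket, in which it can roll about 3 mm to any side. Its axes mean nothing.
- gauge: Optical gauge, fixed: aluminium base plate 84 (x) x 270 (y) mm, top 16 mm over the bench, and two white heads 70 (x) x 60 (y) mm with blue tops 108 mm over the bench, their inner faces with square windows about 115 mm apart. Origin on the bench below the middle; y along the light beam from head to head. Open at both sides (-x, +x) and above.
- beam (a point): Middle of the light beam between the two heads, 80 mm over the bench. Axes as the gauge's: the beam runs along y and is 46 mm wide (x) and 46 mm high (z).
- beaker: Bystander: glass beaker 83 x 92 x 118 mm; origin under its middle.
- vial_a: Bystander: sample vial with black cap, 24 mm across, 54 mm high; origin under its middle.
- vial_b: Bystander: sample vial with black cap, 24 mm across, 54 mm high; origin under its middle.
Not all that is in view belongs to the job. What is meant by the part that bears ball_center is not brown, pink or red, and is the smaller of those in its own colour.

How it is judged:
By the outcome, as a careful person would: the job done as asked, in the order asked, and still so for the second after the job is handed in, while the arm keeps its last pose, push and grip.
It also fails if it takes over 61 s, if anything falls off the work surface, if the arm or the gripper's body presses on something with over 40 N, if the wrist force passes 120 N, or if a joint passes its speed limit or range.

## Working session

There is one attempt and no reset: what is moved stays moved. The work goes in short steps, Python scripts to look and compute and a tool call to move; the robot and the scene stay as the last step left them, time stands still between calls to the robot, and variables do not carry over. Pictures are saved under pics/ and viewed, at most 10 in all, crops included, and the job is handed in when it is done.

Besides the shell and the picture viewer there is one more tool, called after "Request:" as name(argument=value, ...), one argument or row to a line, values as JSON. jog_arm: Moves the arm, as the interface text tells. Shift numbers are shares of 500 mm and turn numbers shares of 2 rad, none past 1 either way. Its arguments: {"type":"object","properties":{"steps":{"type":"array"}},"required":["steps"]}

```bash
mkdir -p pics; python3 - <<'E'
from cell import *
import cv2,pickle
s=read_state();print(s)
for n in("scene","top"):
    im=get_image(n);pickle.dump(im,open(n+".pkl","wb"));cv2.imwrite(f"pics/{n}0.png",im["pixels"][:,:,::-1])
    print(n,im["vertical_fov"],im["cx"],im["cy"],im["R"],im["t"])
E
```

```text
{'clock': 0.0, 'qpos': array([ 1.26023936,  0.62932946,  0.03840775,  1.51837278, -0.02702841,
        0.99630499, -0.02000455]), 'qd': array([ 0.00099243,  0.00072861, -0.00176117,  0.00035809, -0.00044596,
        0.00036475, -0.00063277]), 'tau': array([ 1.82686788e-03, -5.63403583e+01,  1.22644454e+00, -1.93445832e+01,
        1.09101157e-02,  1.05500247e-02, -4.52715966e-06]), 'eef_pos': array([ 157.48790485, -630.32335972,  403.79742213]), 'tool_rot': array([-3.13969442e+00, -1.95423216e-05,  2.44764499e-01]), 'force': array([ 0.54825979, -0.34884896, -1.18602684]), 'torque': array([ 0.02046123, -0.04007505, -0.02399277]), 'gripper_force': 0.0, 'width': 85.30471654566655}
scene 50.95481843488234 314.5574946571268 193.34510961682778 [[-0.71785388 -0.69605523 -0.01389003]
 [-0.51757373  0.54691401 -0.65802925]
 [ 0.46562135 -0.46517973 -0.75286425]] [596.16851122 167.27924612 784.83423967]
top 43.462481044344386 317.56661172542147 200.2846447106853 [[-0.02290926 -0.99954932 -0.01939896]
 [-0.98790297  0.02561062 -0.15294384]
 [ 0.15337173  0.01566046 -0.98804446]] [ 308.3199077   502.79531377 1005.95094986]
```

View pics/top0.png

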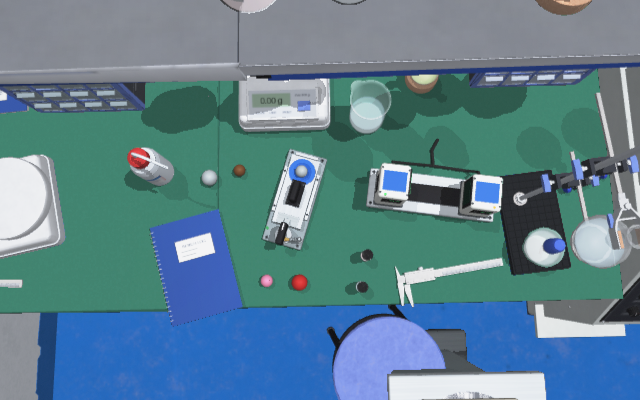

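View pics/scene0.png

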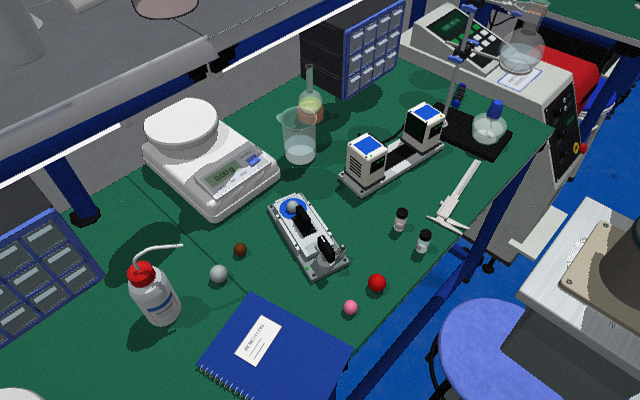

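The top view shows the dock with the knob at about (283,233), the fin at (296,192) and the insert with ball at (302,172). The gauge heads are at (395,182) and (487,193), the beaker at (368,105), and the vials at (367,256) and (362,287). The scene view agrees. Next I measure by casting rays at the known heights.

```bash
cat > h.py <<'E'
import numpy as np,cv2,pickle
def foc(im): return 200/np.tan(np.radians(im["vertical_fov"]/2))
def ray(im,uv):
    uv=np.atleast_2d(np.asarray(uv,float));f=foc(im);a=(uv[:,0]-im["cx"])/f;b=(uv[:,1]-im["cy"])/f
    if im.get("fish"):
        r=np.hypot(a,b)+1e-9;d=np.c_[a/r*np.sin(r),b/r*np.sin(r),np.cos(r)]
    else: d=np.c_[a,b,np.ones(len(a))]
    R=np.array(im["R"]);return -R.T@np.array(im["t"]),d@R
def plane(im,uv,z):
    o,d=ray(im,uv);return o+d*((z-o[2])/d[:,2])[:,None]
def proj(im,X):
    c=np.atleast_2d(X)@np.array(im["R"]).T+np.array(im["t"]);f=foc(im)
    if im.get("fish"):
        q=np.hypot(c[:,0],c[:,1]);k=np.arctan2(q,c[:,2])/q*f;return np.c_[im["cx"]+c[:,0]*k,im["cy"]+c[:,1]*k]
    return np.c_[im["cx"]+f*c[:,0]/c[:,2],im["cy"]+f*c[:,1]/c[:,2]]
def cloud(im):
    h,w=im["depth"].shape;u,v=np.meshgrid(np.arange(w),np.arange(h));f=foc(im);d=im["depth"]
    c=np.stack([(u-im["cx"])/f*d,(v-im["cy"])/f*d,d],-1)-np.array(im["t"]);return c@np.array(im["R"])
E
python3 - <<'E'
from h import *
for n in("top","scene"):
    im=pickle.load(open(n+".pkl","rb"));P=cloud(im);hsv=cv2.cvtColor(im["pixels"],cv2.COLOR_RGB2HSV)
    print(n)
    blue=cv2.inRange(hsv,(95,150,90),(125,255,255));blue[im["depth"]==0]=0
    N,L,st,c=cv2.connectedComponentsWithStats(blue)
    for i in range(1,N):
        if 60<st[i,4]<2500:
            p=P[L==i];m=np.median(p,0)
            if m[2]<-50 or m[2]>150 or not 200<m[0]<900: continue
            for z in(28,108): print(st[i],c[i].round(1),m.round(),z,plane(im,c[i],z).round(1)[0])
    blk=cv2.inRange(hsv,(0,0,0),(180,255,60))
    H=P[:,:,2]
    for lo,hi in((62,72),(71,80),(48,60)):
        m=((H>lo)&(H<hi)&(blk>0)).astype(np.uint8);N,L,st,c=cv2.connectedComponentsWithStats(m)
        for i in range(1,N):
            if st[i,4]>15:
                q=np.median(P[L==i],0)
                if not(200<q[0]<900 and -500<q[1]<300):continue
                r=cv2.minAreaRect(P[L==i][:,:2].astype(np.float32)); print("blk",lo,st[i],c[i].round(1),q.round(),np.array(r[0]).round(1),np.array(r[1]).round(),round(r[2],1))
im=pickle.load(open("top.pkl","rb"))
cv2.imwrite("pics/t1.png",cv2.resize(im["pixels"][80:300,240:510,::-1],None,fx=2.9,fy=2.7,interpolation=cv2.INTER_CUBIC)[:600,:800])
E
```

```text
top
[  0  95  27  17 288] [ 11.6 104.9] [748. 979.  11.] 28 [742.7 966.5  28. ]
[  0  95  27  17 288] [ 11.6 104.9] [748. 979.  11.] 108 [712.7 914.1 108. ]
[289 159  26  25 346] [302.3 170.8] [577. 324.  29.] 28 [576.8 327.4  28. ]
[289 159  26  25 346] [302.3 170.8] [577. 324.  29.] 108 [559.5 323.7 108. ]
[383 170  24  21 416] [394.7 180.5] [536. 143. 108.] 28 [550.5 131.6  28. ]
[383 170  24  21 416] [394.7 180.5] [536. 143. 108.] 108 [535.2 142.9 108. ]
[475 182  25  21 427] [486.9 191.9] [508. -35. 108.] 28 [521. -61.  28.]
[475 182  25  21 427] [486.9 191.9] [508. -35. 108.] 108 [507.9 -35.  108. ]
[544 239  21  14 242] [554.  245.2] [ 401. -150.  120.] 28 [ 405.6 -190.5   28. ]
[544 239  21  14 242] [554.  245.2] [ 401. -150.  120.] 108 [ 401.3 -154.7  108. ]
blk 62 [463 180   5  24  31] [464.6 192.2] [514.  -3.  68.] [516.6  -3.3] [ 2. 46.] 80.0
blk 71 [464 194   3  13  16] [464.9 200.1] [497.  -0.  75.] [ 4.982e+02 -3.000e-01] [ 2. 25.] 83.8
blk 48 [363 250  10  10  71] [367.4 254.4] [395. 198.  54.] [394.6 197. ] [19. 18.] 86.7
blk 48 [358 282  10  10  78] [362.3 286.7] [3
[... 2186 characters left out ...]
3   9  35] [434.9 131. ] [473. -28.  76.] [473.2 -29. ] [43.  4.] 80.2
blk 71 [350 156  11  12  16] [353.9 161.5] [547. 173.  73.] [541.6 173.1] [ 4. 36.] 80.4
blk 71 [370 160  14  11  39] [376.3 165.6] [500. 153.  75.] [499.8 149. ] [38.  3.] 81.3
blk 48 [468  54  12   7  27] [473.3  57. ] [ 588. -408.   50.] [ 589.2 -412. ] [36. 17.] 83.6
blk 48 [313  68  29  18  94] [327.6  76.2] [825. -47.  53.] [827.3 -46.9] [  6. 107.] 89.9
blk 48 [404 128  19  16  65] [413.1 135.7] [511.  -3.  54.] [512.3  -2.8] [ 4. 57.] 81.5
blk 48 [397 208  11   9  87] [402.  212.1] [394. 199.  53.] [394.6 198.3] [20. 22.] 36.9
blk 48 [420 229  12  11 103] [425.4 233.9] [330. 212.  53.] [330.3 211.1] [21. 22.] 53.1
```

```bash
python3 - <<'E'
from h import *
for n in("top","scene"):
    im=pickle.load(open(n+".pkl","rb"));P=cloud(im);hsv=cv2.cvtColor(im["pixels"],cv2.COLOR_RGB2HSV);H=P[:,:,2]
    reg=(P[:,:,0]>400)&(P[:,:,0]<700)&(P[:,:,1]>230)&(P[:,:,1]<450)
    print(n)
    blk=(hsv[:,:,2]<70)
    for nm,lo,hi,b in(("fin",62,71,1),("knob",72,80,1),("dock",10,90,0),("plate",26,31,0),("ball",36,52,0)):
        m=(reg&(H>lo)&(H<hi)&(blk if b else ~blk)).astype(np.uint8);N,L,st,c=cv2.connectedComponentsWithStats(m)
        for i in range(1,N):
            if st[i,4]>12:
                q=np.median(P[L==i],0);r=cv2.minAreaRect(P[L==i][:,:2].astype(np.float32));print(nm,st[i],c[i].round(1),q.round(),np.array(r[0]).round(1),np.array(r[1]).round(),round(r[2],1))
    blue=cv2.inRange(hsv,(95,150,90),(125,255,255));m=((blue>0)&reg&(H<35)).astype(np.uint8)
    ct=max(cv2.findContours(m,0,2)[0],key=cv2.contourArea);hull=cv2.convexHull(ct)[:,0]
    X=plane(im,hull,28)[:,:2];A=np.c_[2*X,np.ones(len(X))];s=np.linalg.lstsq(A,(X**2).sum(1),rcond=None)[0];print("insert circle",s[:2],np.sqrt(s[2]+s[:2]@s[:2]),"minEnc",cv2.minEnclosingCircle(X.astype(np.float32)))
E
```

```text
top
fin [289 180  11  21 128] [293.9 190.3] [528. 343.  67.] [528.6 343.1] [14. 43.] 73.4
knob [275 222  12  23 126] [280.4 234.3] [437. 372.  75.] [440.3 370.9] [14. 44.] 72.5
dock [ 243  108   87   24 1761] [285.9 119.6] [681. 359.  57.] [685.7 358.4] [183.  29.] 90.0
dock [ 262  149   65  101 3244] [294.8 198.2] [515. 344.  27.] [520.2 346.1] [ 86. 206.] 72.5
plate [312 119  18   9  36] [321.6 124.9] [675. 283.  28.] [677.2 284. ] [10. 40.] 21.1
plate [281 125  30   4  48] [295.3 126.8] [674. 340.  29.] [674.5 340.2] [ 6. 63.] 0.1
plate [251 127  13   2  19] [257.2 127.4] [676. 422.  29.] [675.2 423.7] [26.  3.] 89.9
plate [265 127   7   2  13] [267.9 127.5] [674. 400.  28.] [674.5 399.8] [13.  3.] 87.3
plate [ 272  153   48   76 1389] [295.8 191.5] [530. 342.  28.] [537.1 340.5] [ 79. 158.] 72.8
plate [275 228   4  11  17] [276.3 232.5] [447. 385.  28.] [445.5 385.2] [ 5. 22.] 75.7
plate [287 229   5  12  33] [288.8 234. ] [442. 358.  28.] [441.3 357.7] [ 9. 23.] 88.7
ball [244 112  85  15 295] [287.4 123.1] [678. 357.  44.] [678.7 358.4] [ 22. 182.] 6.0
ball [295 165  12  12 114
[... 866 characters left out ...]
.  26.] [519.7 346.3] [ 86. 207.] 72.5
plate [216 167  64  50 192] [248.  193.1] [675. 368.  29.] [675.5 358.6] [ 13. 182.] 2.6
plate [ 274  193   60   64 1205] [301.9 224.9] [524. 349.  28.] [536.7 341.2] [ 78. 158.] 71.5
plate [317 254  18  14  93] [323.2 261.6] [439. 379.  28.] [439.  377.7] [34. 21.] 14.7
ball [214 162  64  51 421] [245.7 187.9] [678. 369.  44.] [677.8 361.6] [  8. 176.] 0.9
ball [286 201  12  11  95] [291.5 205.5] [571. 334.  44.] [574.4 332.1] [22. 22.] 16.9
ball [335 248   6   8  24] [337.4 251. ] [430. 350.  41.] [430.9 350.9] [ 7. 17.] 12.3
insert circle [269.24726428 502.29812471] 24.01954682909718 minEnc ((273.9844665527344, 505.6496887207031), 30.368038177490234)
```

View pics/t1.png

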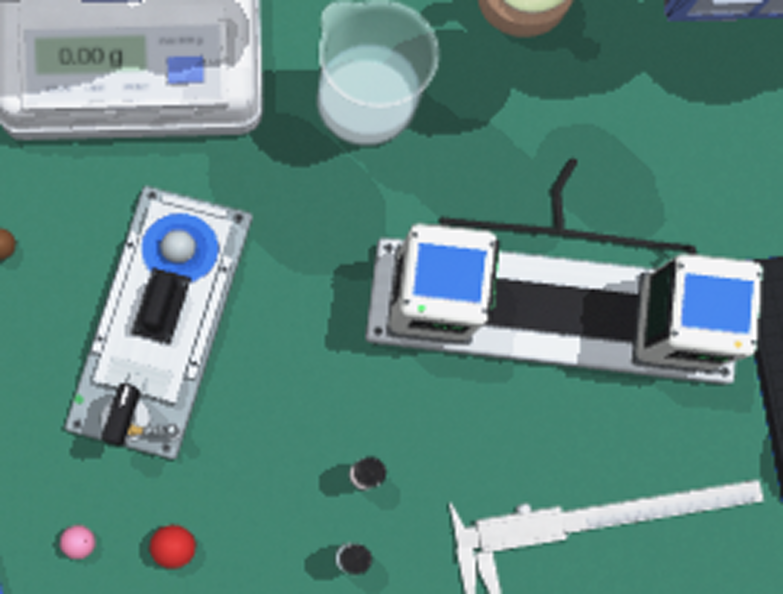

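The crop confirms the layout. The knob's strut is on its right (-y) side, and a thin dark cable lies behind the gauge.

- **Knob:** axis at (440.4, 371.5).
- **Fin:** centre at (528.5, 343.8). That is 92 mm from the knob, as given, with dock yaw about -0.304.
- **Beam:** about (521.5, 54), gauge yaw about -0.152.

Next I check obstacle heights along the way and start with a small test move.

```bash
python3 - <<'E'
from h import *
g={}
for n in("top","scene"):
    P=cloud(pickle.load(open(n+".pkl","rb"))).reshape(-1,3)
    P=P[(P[:,0]>250)&(P[:,0]<800)&(P[:,1]>-650)&(P[:,1]<500)&(P[:,2]<700)]
    for x,y,z in P: k=(int(x//50)*50,int(y//50)*50);g[k]=max(g.get(k,-99),z)
ys=range(-650,500,50);print("x\\y",*ys)
for x in range(250,800,50):print(x,*[int(g.get((x,y),-99)) for y in ys])
E
```

```text
x\y -650 -600 -550 -500 -450 -400 -350 -300 -250 -200 -150 -100 -50 0 50 100 150 200 250 300 350 400 450
250 -99 -73 -68 -70 -58 -68 6 4 4 3 3 5 3 3 3 10 4 4 3 5 3 4 17
300 -50 7 8 7 6 6 4 6 5 5 18 4 5 6 12 12 53 59 7 37 31 30 18
350 -50 24 24 24 24 24 4 5 270 349 337 16 11 11 15 13 57 57 5 33 25 26 18
400 -99 23 24 25 25 24 2 1 21 351 347 18 5 5 6 4 57 56 5 50 81 19 20
450 -99 22 21 22 24 26 5 5 19 335 339 331 115 107 22 108 93 6 6 32 79 18 12
500 -99 -99 -99 39 42 39 23 23 25 334 439 332 112 91 23 113 113 4 29 72 70 8 4
550 -99 53 58 57 57 54 24 24 18 330 332 19 42 21 20 112 112 5 31 63 35 6 29
600 -99 125 69 68 69 65 4 6 4 411 411 411 411 412 411 412 413 411 412 412 416 414 415
650 117 127 80 80 81 79 5 5 6 412 413 413 412 412 412 412 413 413 413 412 413 415 413
700 -99 92 94 92 93 92 5 6 4 412 411 438 437 412 413 412 413 430 427 427 451 443 413
750 -99 97 98 97 97 97 4 206 207 207 207 207 206 151 152 4 3 4 83 409 85 441 410
```

Request:
jog_arm(
  steps=[
    [1,0.04,-0.06,0,0,0,0],
    [1,0.04,-0.08,0,0,0,0],
    [1,0.04,-0.08,0,0,0,0],
  ],
)

```text
clock: 0.48
eef_pos: [189.3, -507.9, 404.2]
tool_rot: [-3.141, -0.0, 0.245]
force: [0.2, 0.2, 0.6]
width: 85.3
gripper_force: 0.0
```

```bash
python3 -c "
from cell import *
s=read_state();print(s['clock'],s['qpos'],s['eef_pos'],s['tool_rot'])"
```

```text
0.475 [ 1.13820054  0.47408658  0.03521932  1.82135044 -0.02178273  0.84741403
 -0.14214407] [ 189.33850815 -507.89188758  404.20249793] [-3.14067572e+00 -1.09600215e-04  2.44679796e-01]
```

q1 runs opposite to azimuth, and yaw ≈ azimuth + q7 + π/2. The retort stand, 330–440 mm tall around y ≈ -150, has to be passed high and close in. I rise first and then go round it.

Request:
jog_arm(
  steps=[
    [1,0,0,-0.1,0,0,0],
    [1,0,0,-0.1,0,0,0],
    [1,0,0,-0.1,0,0,0],
    [1,0,0,-0.1,0,0,0],
    [1,0.065,-0.0655,0,0,0,0],
    [1,0.065,-0.0655,0,0,0,0],
    [1,0.065,-0.0655,0,0,0,0],
    [1,0.065,-0.0655,0,0,0,0],
    [1,0.065,-0.0655,0,0,0,0],
    [1,0.065,-0.0655,0,0,0,0],
  ],
)

```text
clock: 1.72
eef_pos: [331.1, -270.0, 604.5]
tool_rot: [-3.141, 0.0, 0.245]
force: [0.0, 0.2, -0.2]
width: 85.5
gripper_force: 0.0
```

Request:
jog_arm(
  steps=[
    [1,0.0522,-0.0797,0,0,0,0],
    [1,0.0522,-0.0797,0,0,0,0],
    [1,0.0522,-0.0797,0,0,0,0],
    [1,0.0522,-0.0797,0,0,0,0],
    [1,0.0522,-0.0797,0,0,0,0],
    [1,0.0522,-0.0797,0,0,0,0],
    [1,0.029,-0.0958,0,0,0,0],
    [1,0.029,-0.0958,0,0,0,0],
    [1,0.029,-0.0958,0,0,0,0],
    [1,0.029,-0.0958,0,0,0,0],
  ],
)

```text
clock: 2.98
eef_pos: [434.3, 199.7, 604.5]
tool_rot: [3.141, 0.0, 0.244]
force: [1.3, 0.1, 0.2]
width: 85.2
gripper_force: 0.0
```

Request:
jog_arm(
  steps=[
    [1,0.0238,-0.0826,0,0,0,0],
    [1,0.0238,-0.0826,0,0,0,0],
    [1,0.0238,-0.0826,0,0,0,0],
    [1,0.0238,-0.0826,0,0,0,0],
    [1,0,0,0,0,0,-0.0925],
    [1,0,0,0,0,0,-0.0925],
    [1,0,0,0,0,0,-0.0925],
    [1,0,0,0,0,0,-0.0925],
    [1,0,0,0,0,0,-0.0925],
    [1,0,0,0,0,0,-0.0925],
  ],
)

```text
clock: 4.22
eef_pos: [440.7, 370.0, 604.2]
tool_rot: [-3.141, 0.001, 1.361]
force: [-0.1, 0.3, -0.0]
width: 85.3
gripper_force: 0.0
```

Request:
jog_arm(
  steps=[
    [1,0,0,0.06,0,0,-0.0925],
    [1,0,0,0.06,0,0,-0.0925],
    [1,0,0,0.06,0,0,-0.0925],
    [1,0,0,0.06,0,0,-0.0925],
    [1,0,0,0.06,0,0,-0.0925],
    [1,0,0,0.06,0,0,-0.0925],
    [1,0,0,0.06,0,0,-0.0925],
    [1,0,0,0.06,0,0,-0.0925],
    [1,0,0,0,0,0,0],
  ],
)

```text
clock: 5.35
eef_pos: [440.6, 369.1, 362.2]
tool_rot: [-3.137, -0.003, 2.833]
force: [0.1, 0.1, 1.3]
width: 85.8
gripper_force: 0.0
```

```bash
python3 - <<'E'
from cell import *
import cv2,pickle
s=read_state();print(s['clock'],s['qpos'],s['eef_pos'],s['tool_rot'],s['force'])
im=get_image("wrist");im["fish"]=1;pickle.dump(im,open("w1.pkl","wb"));cv2.imwrite("pics/w1.png",im["pixels"][:,:,::-1])
from h import *
c=440.4,371.5;g=528.5,343.8
print(im["vertical_fov"],proj(im,[[*c,76],[*g,68],[574.3,329.3,35.5]]))
E
```

```text
5.35 [-0.11164969  0.81740794 -1.113612    1.75731492  0.81393732  1.11530215
 -0.23717805] [440.58600856 369.1034145  362.21561041] [-3.13702093e+00 -3.07911601e-03  2.83290946e+00] [0.12128212 0.05552482 1.31069916]
65.70646984690485 [[318.78128609 190.96092613]
 [318.59706651 278.60902133]
 [318.20003401 298.70472709]]
```

View pics/w1.png

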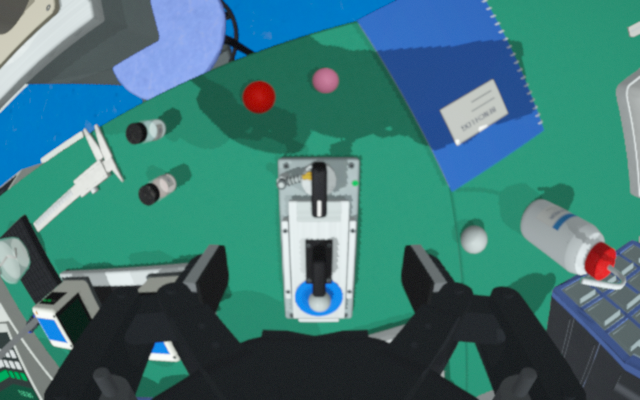

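The wrist view shows the knob at (319,190) and the fin at (319,278), exactly where the measured points project. I descend onto the knob, shifting about 2 mm.

Request:
jog_arm(
  steps=[
    [1,0.0018,0.0044,0.04,0,0,-0.0015],
    [1,0,0,0.05,0,0,0],
    [1,0,0,0.05,0,0,0],
    [1,0,0,0.05,0,0,0],
    [1,0,0,0.05,0,0,0],
    [1,0,0,0.036,0,0,0],
    [1,0,0,0,0,0,0],
  ],
)

```text
clock: 6.28
eef_pos: [440.3, 372.4, 225.8]
tool_rot: [-3.14, -0.0, 2.837]
force: [0.4, 0.2, 0.2]
width: 85.5
gripper_force: 0.0
```

```bash
python3 -c "
from cell import *
s=read_state();print(s['clock'],s['qpos'],s['eef_pos'],s['tool_rot'],s['force'])"
```

```text
6.275 [-0.19548075  0.98185416 -0.95744129  1.84430662  1.03166154  0.91488308
 -0.39355231] [440.26385684 372.41127236 225.81742026] [-3.14000897e+00 -4.95796962e-04  2.83735167e+00] [0.44036186 0.15450026 0.22974642]
```

Request:
jog_arm(
  steps=[
    [1,0,-0.001,0.005,0,0,0],
    [-1,0,0,0,0,0,0],
    [-1,0,0,0,0,0,0],
    [-1,0,0,0,0,0,0],
    [-1,0,0,0,0,0,0],
    [-1,0,0,0,0,0,0],
    [-1,0,0,0,0,0,0],
  ],
)

```text
clock: 7.15
eef_pos: [440.2, 371.7, 224.6]
tool_rot: [-3.14, 0.001, 2.838]
force: [-1.4, -2.9, 6.4]
width: 12.8
gripper_force: 59.4
```

Gripped. I turn the knob anticlockwise slowly.

Request:
jog_arm(
  steps=[
    [-1,0,0,0,0,0,-0.05],
    [-1,0,0,0,0,0,-0.07],
    [-1,0,0,0,0,0,-0.07],
    [-1,0,0,0,0,0,-0.07],
    [-1,0,0,0,0,0,-0.07],
    [-1,0,0,0,0,0,-0.07],
  ],
)

```text
clock: 7.9
eef_pos: [440.4, 370.5, 224.6]
tool_rot: [-3.137, -0.002, -2.642]
force: [-1.6, -7.3, 8.2]
width: 12.8
gripper_force: 60.0
```

```bash
python3 -c "
from cell import *
s=read_state();print(s['clock'],s['qpos'],s['eef_pos'],s['tool_rot'],s['force'],s['torque'])"
```

```text
7.9 [-0.13691064  1.0557593  -1.09397361  1.84577163  1.12865541  1.03101965
  0.34120043] [440.35340787 370.53068912 224.57047549] [-3.13708481e+00 -2.00567168e-03 -2.64182167e+00] [-1.64441423 -7.28722012  8.21521894] [-1.4288288   0.33797545  0.02119177]
```

Request:
jog_arm(
  steps=[
    [-1,0,0,0,0,0,-0.075],
    [-1,0,0,0,0,0,-0.075],
    [-1,0,0,0,0,0,-0.075],
    [-1,0,0,0,0,0,-0.065],
    [-1,0,0,0,0,0,0],
  ],
)

```text
clock: 8.52
eef_pos: [441.1, 369.9, 224.6]
tool_rot: [-3.137, -0.005, -2.066]
force: [0.0, -10.1, 10.3]
width: 13.1
gripper_force: 60.4
```

```bash
python3 -c "
from cell import *
s=read_state();print(s['clock'],s['qpos'],s['eef_pos'],s['tool_rot'],s['force'],s['torque'])"
```

```text
8.525 [-0.11089726  1.09768728 -1.16404534  1.84472702  1.17359528  1.09711001
  0.88846976] [441.05343277 369.86671812 224.56237168] [-3.13691917 -0.00509817 -2.0661053 ] [  0.02040448 -10.11163006  10.32088489] [-1.75081501  0.15352954  0.10009872]
```

Request:
jog_arm(
  steps=[
    [0,0,0,0,0,0,0],
    [0,0,0,0,0,0,0],
    [0,0,0,-0.02,0,0,0],
    [0,0,0,-0.06,0,0,0],
    [0,0,0,-0.06,0,0,0],
    [0,0,0,-0.06,0,0,0],
    [0,0,0,0,0,0,0],
  ],
)

```text
clock: 9.4
eef_pos: [440.2, 373.3, 327.3]
tool_rot: [-3.14, 0.005, -2.065]
force: [-0.2, -0.1, -0.7]
width: 42.7
gripper_force: 0.0
```

```bash
python3 - <<'E'
from cell import *
import cv2,pickle
from h import *
s=read_state();print(s['clock'],s['qpos'],s['eef_pos'],s['tool_rot'],s['force'],s['width'])
im=get_image("wrist");im["fish"]=1;pickle.dump(im,open("w2.pkl","wb"));cv2.imwrite("pics/w2.png",im["pixels"][:,:,::-1])
t=get_image("top");pickle.dump(t,open("top2.pkl","wb"))
print(proj(im,[[440.4,371.5,76],[528.5,343.8,68],[574.3,329.3,33]]))
E
```

```text
9.4 [-0.08960867  0.92914722 -1.20841022  1.78606795  0.96464213  1.14974383
  1.02482825] [440.20253634 373.34278677 327.32932292] [-3.14019075  0.00523761 -2.06496536] [-0.15954479 -0.09039532 -0.72630034] 42.71007092945598
[[313.25123255 200.02529832]
 [203.57086687 216.78792946]
 [172.37430649 211.7416087 ]]
```

View pics/w2.png

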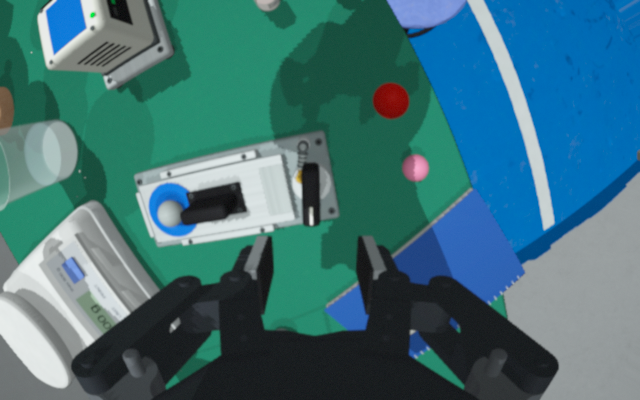

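The knob now stands crossways at (311,195), with its white mark at the bottom, turned about 1.4 rad. I rotate back and go over the fin.

Request:
jog_arm(
  steps=[
    [0,0,0,0,0,0,0.0862],
    [0,0,0,0,0,0,0.0862],
    [0,0,0,0,0,0,0.0862],
    [0,0,0,0,0,0,0.0862],
    [0,0,0,0,0,0,0.0862],
    [0,0,0,0,0,0,0.0862],
    [0,0,0,0,0,0,0.0862],
    [0,0,0,0,0,0,0.0862],
    [0,0,0,0,0,0,0],
  ],
)

```text
clock: 10.62
eef_pos: [440.1, 371.9, 323.3]
tool_rot: [-3.14, -0.0, 2.841]
force: [0.3, -0.1, -0.1]
width: 42.7
gripper_force: 0.0
```

Request:
jog_arm(
  steps=[
    [0,-0.047,-0.001,0,0,0,0],
    [0,-0.047,-0.001,0,0,0,0],
    [0,-0.047,-0.001,0,0,0,0],
    [0,-0.047,0,0,0,0,0],
    [0,0,0,0,0,0,0],
  ],
)

```text
clock: 11.25
eef_pos: [531.1, 341.2, 322.9]
tool_rot: [-3.14, -0.001, 2.837]
force: [-0.6, 0.1, -0.4]
width: 42.8
gripper_force: 0.0
```

```bash
python3 - <<'E'
from cell import *
import cv2,pickle
from h import *
s=read_state();print(s['clock'],s['qpos'],s['eef_pos'],s['tool_rot'],s['force'],s['width'])
im=get_image("wrist");im["fish"]=1;cv2.imwrite("pics/w3.png",im["pixels"][:,:,::-1])
print(proj(im,[[440.4,371.5,76],[528.5,343.8,68],[574.3,329.3,33]]))
E
```

```text
11.25 [-0.11682671  0.8538094  -0.90046319  1.63456338  0.75581867  1.03779702
  0.0100919 ] [531.10267932 341.1973934  322.94323535] [-3.14032886e+00 -5.34433504e-04  2.83744657e+00] [-0.6471334   0.12474567 -0.37982363] 42.83554511636003
[[317.758534    72.70364718]
 [317.35579911 198.33362464]
 [316.73686299 237.12086207]]
```

View pics/w3.png

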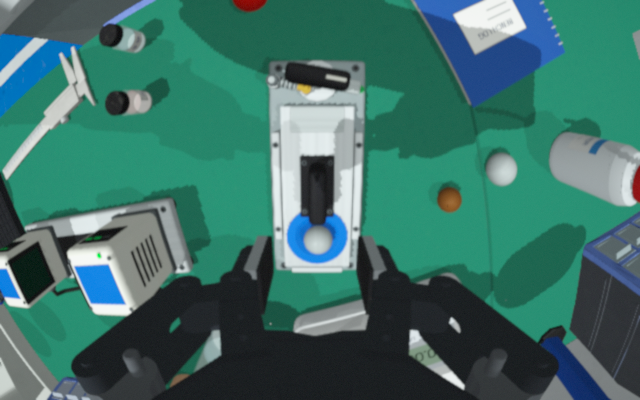

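The knob is crosswise with its finger off the tail, and the fin is centred at (317,197) as predicted. I descend onto it.

Request:
jog_arm(
  steps=[
    [0,0.0066,0.0034,0.03,0,0,0],
    [0,0,0,0.05,0,0,0],
    [0,0,0,0.05,0,0,0],
    [0,0,0,0.04,0,0,0],
    [0,0,0,0.03,0,0,0],
    [0,0,0,0.015,0,0,0],
    [0,0,0,0,0,0,0],
  ],
)

```text
clock: 12.18
eef_pos: [526.9, 345.3, 216.5]
tool_rot: [-3.141, -0.0, 2.839]
force: [-0.2, -0.5, -0.7]
width: 42.6
gripper_force: 0.0
```

Request:
jog_arm(
  steps=[
    [0,-0.003,-0.0018,0.012,0,0,0],
    [0,0,0,0,0,0,0],
    [-1,0,0,0,0,0,0],
    [-1,0,0,0,0,0,0],
    [-1,0,0,0,0,0,0],
    [-1,0,0,0,0,0,0],
    [-1,0,0,0,0,0,0],
  ],
)

```text
clock: 13.05
eef_pos: [528.2, 344.0, 211.1]
tool_rot: [3.141, 0.001, 2.838]
force: [-0.4, -1.7, 5.9]
width: 12.7
gripper_force: 59.5
```

Request:
jog_arm(
  steps=[
    [-1,0,0,-0.005,0,0,0],
    [-1,0,0,-0.01,0,0,0],
    [-1,0,0,-0.015,0,0,0],
    [-1,0,0,-0.02,0,0,0],
    [-1,0,0,-0.02,0,0,0],
    [-1,0,0,-0.015,0,0,0],
    [-1,0,0,-0.01,0,0,0],
    [-1,0,0,-0.005,0,0,0],
    [-1,0,0,0,0,0,0],
  ],
)

```text
clock: 14.18
eef_pos: [528.1, 343.9, 260.7]
tool_rot: [-3.142, 0.0, 2.839]
force: [-0.2, 0.5, -5.1]
width: 12.9
gripper_force: 58.5
```

```bash
python3 - <<'E'
from cell import *
import cv2,pickle
from h import *
s=read_state();print(s['clock'],s['qpos'],s['eef_pos'],s['tool_rot'],s['force'],s['torque'],s['width'])
im=get_image("wrist");im["fish"]=1;sc=get_image("scene")
cv2.imwrite("pics/w4.png",np.hstack([cv2.resize(im["pixels"][150:330,200:440,::-1],(400,300)),cv2.resize(sc["pixels"][130:310,220:460,::-1],(400,300))]))
E
```

```text
14.175 [-0.1495152   0.92405025 -0.84342897  1.67788345  0.83258558  0.93731994
 -0.05365655] [528.11609884 343.87775142 260.73721272] [-3.14154220e+00  7.69054927e-05  2.83854826e+00] [-0.17939737  0.46824344 -5.05449903] [-0.01105893  0.00033543 -0.00143166] 12.886440482201936
```

View pics/w4.png

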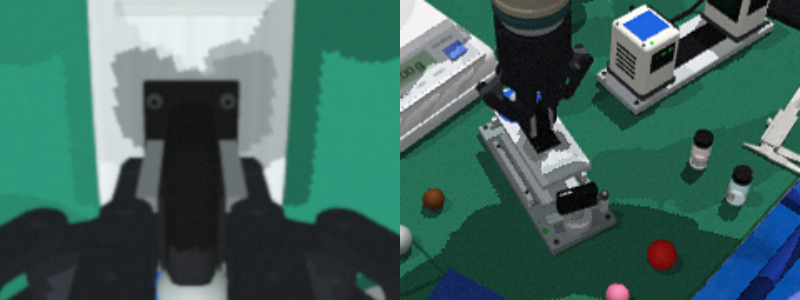

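The tray is lifted and square in the pads, and the ball is still visible at the fin's end in the left half at (190,290). I rise further, then turn 0.15 rad to the gauge's axis.

Request:
jog_arm(
  steps=[
    [-1,0,0,-0.007,0,0,0],
    [-1,0,0,-0.015,0,0,-0.008],
    [-1,0,0,-0.022,0,0,-0.013],
    [-1,0,0,-0.028,0,0,-0.017],
    [-1,0,0,-0.028,0,0,-0.017],
    [-1,0,0,-0.022,0,0,-0.013],
    [-1,0,0,-0.015,0,0,-0.008],
    [-1,0,0,-0.007,0,0,0],
    [-1,0,0,0,0,0,0],
  ],
)

```text
clock: 15.4
eef_pos: [528.1, 343.9, 332.7]
tool_rot: [-3.142, 0.0, 2.99]
force: [1.5, -0.8, -4.0]
width: 12.9
gripper_force: 58.5
```

Request:
jog_arm(
  steps=[
    [-1,0,-0.005,0,0,0,0],
    [-1,0.001,-0.01,0,0,0,0],
    [-1,0.001,-0.016,0,0,0,0],
    [-1,0.001,-0.022,0,0,0,0],
    [-1,0.001,-0.028,0,0,0,0],
    [-1,0.001,-0.032,0,0,0,0],
    [-1,0.001,-0.035,0,0,0,0],
    [-1,0.001,-0.035,0,0,0,0],
    [-1,0.001,-0.035,0,0,0,0],
    [-1,0.001,-0.035,0,0,0,0],
  ],
)

```text
clock: 16.65
eef_pos: [504.4, 218.3, 332.8]
tool_rot: [-3.142, 0.0, 2.99]
force: [0.5, -0.5, -4.4]
width: 13.2
gripper_force: 58.5
```

Request:
jog_arm(
  steps=[
    [-1,0.001,-0.035,0,0,0,0],
    [-1,0.001,-0.035,0,0,0,0],
    [-1,0.001,-0.035,0,0,0,0],
    [-1,0.001,-0.035,0,0,0,0],
    [-1,0.001,-0.032,0,0,0,0],
    [-1,0.001,-0.028,0,0,0,0],
    [-1,0.001,-0.022,0,0,0,0],
    [-1,0.001,-0.016,0,0,0,0],
    [-1,0.001,-0.01,0,0,0,0],
    [-1,0,-0.005,0,0,0,0],
  ],
)

```text
clock: 17.9
eef_pos: [481.1, 95.1, 332.8]
tool_rot: [3.141, 0.0, 2.991]
force: [0.2, 0.5, -4.1]
width: 12.9
gripper_force: 58.5
```

```bash
python3 - <<'E'
from cell import *
s=read_state();print(s['clock'],s['qpos'],s['eef_pos'],s['tool_rot'],s['force'],s['qd'].max())
E
```

```text
17.9 [ 0.39514315  0.70735031 -1.01207072  2.0115599   0.79502199  0.88138067
  0.35747949] [481.11285305  95.12113605 332.77128118] [3.14127329e+00 1.03297380e-04 2.99071839e+00] [ 0.22944945  0.53711269 -4.1461966 ] 0.03823249365362838
```

Request:
jog_arm(
  steps=[
    [-1,0,-0.006,0,0,0,0],
    [-1,0.001,-0.012,0,0,0,0],
    [-1,0.001,-0.0165,0,0,0,0],
    [-1,0.001,-0.0165,0,0,0,0],
    [-1,0.001,-0.012,0,0,0,0],
    [-1,0,-0.006,0,0,0,0],
    [-1,0,0,0,0,0,0],
  ],
)

```text
clock: 18.77
eef_pos: [474.0, 61.1, 332.7]
tool_rot: [3.141, 0.0, 2.99]
force: [0.1, -0.7, -3.4]
width: 12.8
gripper_force: 58.5
```

```bash
python3 - <<'E'
from cell import *
import cv2,pickle
from h import *
s=read_state();print(s['clock'],s['eef_pos'],s['tool_rot'],s['force'])
t=get_image("top");sc=get_image("scene")
for n,i in(("t5",t),("s5",sc)): pickle.dump(i,open(n+".pkl","wb"))
cv2.imwrite("pics/c5.png",np.hstack([cv2.resize(t["pixels"][90:270,340:540,::-1],(400,360)),cv2.resize(sc["pixels"][50:230,290:490,::-1],(400,360))]))
E
```

```text
18.775 [473.99061488  61.13151456 332.74563889] [3.14146490e+00 7.88616105e-05 2.99009862e+00] [ 0.07805466 -0.67817663 -3.39703822]
```

View pics/c5.png

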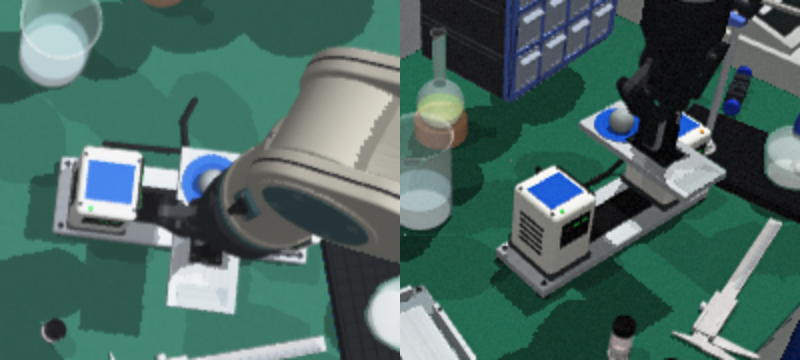

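The ball sits in the pocket over the gauge, at about (625,120) in the right half. I measure the tray plane and the ball from the depth.

```bash
cat > m.py <<'E'
from h import *
from scipy.optimize import least_squares
def meas(files,bc,yaw=-0.152):
    for n in files:
        im=pickle.load(open(n+".pkl","rb"));P=cloud(im).reshape(-1,3);C=cv2.cvtColor(im["pixels"],cv2.COLOR_RGB2HSV).reshape(-1,3)
        d=P-np.array(bc);lx=d[:,0]*np.cos(yaw)+d[:,1]*np.sin(yaw);ly=-d[:,0]*np.sin(yaw)+d[:,1]*np.cos(yaw)
        top=bc[2]-7.5
        k=(np.abs(lx)<12)&(np.abs(ly)<12)&(d[:,2]>0)&(d[:,2]<20)&(C[:,1]<80)&(C[:,2]>60)
        Q=P[k];print(n,"ball pts",len(Q))
        if len(Q)>10:
            r=least_squares(lambda c:np.linalg.norm(Q-c,axis=1)-13,bc,loss="soft_l1").x;print("  ball",r.round(1))
        k=(lx<31)&(lx>-117)&(np.abs(ly)<30)&(np.abs(P[:,2]-top)<8)&(np.hypot(lx,ly)>22)&(C[:,2]>70)
        Q=P[k];A=np.c_[lx[k],ly[k],np.ones(k.sum())]
        w=np.ones(len(Q),bool)
        for _ in range(4):
            s=np.linalg.lstsq(A[w],Q[w,2],rcond=None)[0];w=np.abs(A@s-Q[:,2])<2.5
        print("  plane slopes x,y, z at pocket",s.round(3),w.sum())
E
python3 - <<'E'
from m import *
meas(["s5","t5"],[521.5,53.9,157])
for n in("s5","t5"):
    im=pickle.load(open(n+".pkl","rb"));print(proj(im,[[521.5,53.9,157]]))
E
```

```text
s5 ball pts 79
  ball [522.4  54.7 156.4]
  plane slopes x,y, z at pocket [ 1.00000e-03 -1.00000e-03  1.49358e+02] 724
t5 ball pts 52
  ball [521.4  54.5 157.1]
  plane slopes x,y, z at pocket [5.00000e-03 0.00000e+00 1.50311e+02] 977
[[400.98803389 109.59240893]]
[[446.53297503 181.41895651]]
```

```bash
python3 - <<'E'
from m import *
for n in("top","scene"):
    P=cloud(pickle.load(open(n+".pkl","rb"))).reshape(-1,3)
    c=[]
    for x,y in((535,143),(508,-35)):
        k=(np.hypot(P[:,0]-x,P[:,1]-y)<65)&(np.abs(P[:,2]-108)<5);r=cv2.minAreaRect(P[k][:,:2].astype(np.float32));c.append(r[0]);print(n,r)
    print(np.mean(c,0))
E
```

```text
top ((533.7032470703125, 142.2838897705078), (62.0848274230957, 69.35981750488281), 81.58048248291016)
top ((506.89801025390625, -32.471988677978516), (62.74354553222656, 69.61016082763672), 81.3457260131836)
[520.30062866  54.90595055]
scene ((534.2626342773438, 142.06419372558594), (63.91876983642578, 69.75394439697266), 82.55903625488281)
scene ((506.6434020996094, -32.311710357666016), (62.18449020385742, 69.53337860107422), 81.58613586425781)
[520.45301819  54.87624168]
```

Request:
jog_arm(
  steps=[
    [-1,0,0,0.006,0,0,0],
    [-1,0,0,0.012,0,0,0],
    [-1,0,0,0.018,0,0,0],
    [-1,0,0,0.022,0,0,0],
    [-1,0,0,0.022,0,0,0],
    [-1,0,0,0.022,0,0,0],
    [-1,0,0,0.018,0,0,0],
    [-1,0,0,0.015,0,0,0],
    [-1,0,0,0.012,0,0,0],
    [-1,0,0,0.006,0,0,0],
  ],
)

```text
clock: 20.12
eef_pos: [474.0, 61.4, 255.9]
tool_rot: [-3.142, -0.0, 2.991]
force: [-0.7, -0.6, -5.2]
width: 13.4
gripper_force: 58.5
```

Request:
jog_arm(
  steps=[
    [-1,0,0,0,0,0,0],
    [-1,0,0,0,0,0,0],
    [-1,0,0,0,0,0,0],
    [-1,0,0,0,0,0,0],
  ],
)

```text
clock: 20.62
eef_pos: [474.0, 61.3, 256.4]
tool_rot: [3.142, 0.0, 2.99]
force: [-0.6, -0.3, -4.6]
width: 13.0
gripper_force: 58.5
```

```bash
python3 - <<'E'
from cell import *
from m import *
s=read_state();print(s['clock'],s['qpos'],s['eef_pos'],s['tool_rot'],s['force'],s['torque'])
t=get_image("top");sc=get_image("scene")
for n,i in(("t6",t),("s6",sc)): pickle.dump(i,open(n+".pkl","wb"))
meas(["s6","t6"],[521.5,54,80])
cv2.imwrite("pics/c6.png",np.hstack([cv2.resize(t["pixels"][60:300,250:530,::-1],(400,343)),cv2.resize(sc["pixels"][60:270,270:480,::-1],(400,343))]))
E
```

```text
20.625 [ 0.38226535  0.79939302 -0.88615851  2.10050398  0.98037784  0.73238014
  0.2580608 ] [474.02606074  61.32479995 256.36208648] [3.14154179e+00 2.95015158e-04 2.99047799e+00] [-0.59955137 -0.34360798 -4.60847728] [ 0.02560252 -0.08738821 -0.00690335]
s6 ball pts 55
  ball [522.7  54.6  80.4]
  plane slopes x,y, z at pocket [ 5.0000e-03 -1.0000e-03  7.3006e+01] 657
t6 ball pts 41
  ball [520.7  53.8  82.2]
  plane slopes x,y, z at pocket [ 3.0000e-03 -1.0000e-03  7.3691e+01] 820
```

View pics/c6.png

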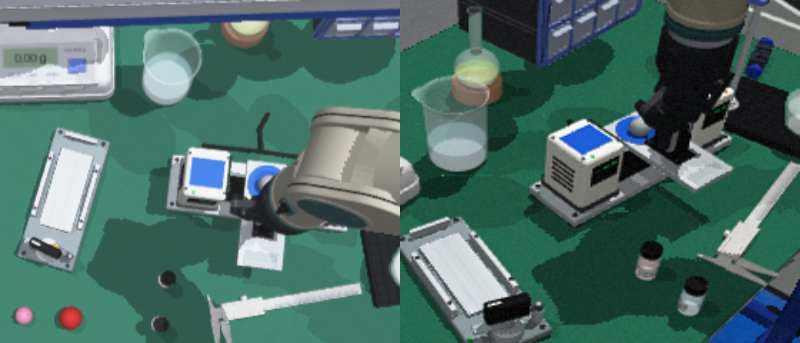

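The ball is at about (521.5, 54, 80.8) against the gauge centre (520.4, 54.9, 80). The tray is level, free and still, the vials and beaker are untouched, and the knob is over. I hand in now.

```bash
python3 -c "
from cell import *
print(finish_job())"
```

```text
the job is handed in; nothing more can be done
None
```

I turned the knob over to its stop and handed the job in at about 21 s; the tray is held level and still in the gauge, with the ball in its pocket and measured within about 2 mm of the beam's middle.

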